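Clamp a control module with the outer ring of a concentric knob

TASK

Lay the black control module with the green connector flat and centred between the two jaws of the blue clamping fixture, let go of it, then clamp it by turning only the black outer ring of the fixture's two-part knob clockwise, feeling for the backstop, until the jaws hold the module squarely with about 11 N, never more than 20 N. The silver inner knob is a finished fine setting and must stay exactly as it is; turn the ring rather than pushing the jaw, leave everything else on the bench where it is, and let go at the end.

Things in the scene. Friction and masses are not known exactly. Their poses are not given: they have to be found in the camera images.
- module: The part to clamp: black box with a grey top plate, green connector and white label on top. 50 mm along its x, 60 mm along its y, 34 mm high (connector up to 39 mm), about 0.22 kg. Origin: centre of its underside, z up. It is gripped across x; the jaws clamp it across y, either way round.
- fixture: Clamping fixture: grey base plate 130 mm along x, y = -80 to +150 mm, its top (the bed) 14 mm above the bench. Origin on the bench under the bed, z up; jaws close along y. Blue housing (100 x 84 mm, 60 mm high) at y = 64 to 148 carries the knob, axis at x = 0, y = 106. The backstop, a sprung plate 44 mm wide, 31 mm high, is set anew for each job, not measured: its face is at y = -29 to -38 mm.
- jaw: Moving jaw, rubber face, 44 mm wide along x, 31 mm high. Origin: middle of its clamping face, at the lower edge, 14.5 mm above the bench; it starts 41 mm on the +y side of the fixture's origin. The ring drives it along -y, about 12 mm per radian; it keeps its place when the ring is let go. It first pushes the module along the bed (up to about 3 N), then pinches it against the backstop.
- ring: Black ribbed outer ring, 60 mm diameter, 64 to 84 mm above the bench, 4 mm free below it. Origin on its axis at the underside, z up. Clockwise from above closes the jaw; range 3.2 rad; self-locking. Friction 0.25 N m throughout; once the module is pinched by both jaws the moment rises 0.012 N m per newton of clamping force, the force by roughly 90 N per radian.
- inner: Silver inner knob on the same axis: 34 mm diameter, 20 mm high, standing above the ring from 84.5 to 104.5 mm above the bench; a red line on top. It turns very easily on its own (0.008 N m) and must not be turned. Origin: on the axis at its underside.
- inner_mark (a point): Outer end of the red line on top of the inner knob, 15 mm from the axis.
- finned: Bystander: silver module with cooling fins on top, 50 x 60 x 37 mm. Origin: centre of its underside.
- relaybox: Bystander: orange module with a white top plate and black connector, 50 x 60 x 39 mm. Origin: centre of its underside.
- screwdriver: Bystander: screwdriver with a red handle, lying beyond the fixture.
- fluxjar: Bystander: jar with a yellow cap, 48 mm diameter, 50 mm high. Origin: centre of its underside.
- pump: Bystander: round cast metal pump housing, 72 mm diameter, 62 mm high. Origin: centre of its underside.
- screwcup: Bystander: blue cup, 60 mm diameter, 45 mm high. Origin: centre of its underside.
There are look-alikes about, which are no part of the job. What is shaped like the module but pink is not meant.

How it is judged (in metres and radians):
On the way, in this order (a step that is already met when the one before it is completed fails the run):
1. the module lies flat on the bed between the jaws, let go, and not yet clamped (z of module in the frame of fixture between 0.011 and 0.018 m and angle between module's own z axis and vertical below 0.06 rad and contact force between the fingers and module below 0.2 N and contact force between jaw and module below 4 N and x of module in the frame of fixture between -0.025 and 0.025 m and y of module in the frame of fixture between -0.02 and 0.025 m), for 0.2 s.
2. the jaws hold the module with 7 to 16 N (contact force between jaw and module between 7 and 16 N), for 0.2 s.
At the end, for the whole second after the job is handed in: The module lies flat (within 0.06 rad) on the bed, its y along the fixture's y within 0.06 rad and within 15 mm of the middle of the jaws along x, held by the jaw against the backstop with 6 to 17 N, at rest; the inner knob's mark within 2.5 mm of where it was (contact force between jaw and module between 6 and 17 N and z of module in the frame of fixture between 0.011 and 0.018 m and angle between module's own z axis and vertical below 0.06 rad and angle between the y axis of module and the y axis of fixture, either way round below 0.06 rad and x of module in the frame of fixture between -0.015 and 0.015 m and linear speed of module below 0.01 m/s and distance of inner_mark from where it was at the start of the episode below 0.0025 m); the robot touches nothing.
It fails at once if the module squeezed with more than 20 N by the jaw (contact force between jaw and module above 20 N).
It fails at once if the inner knob turned (its mark moved more than 2.5 mm) (distance of inner_mark from where it was at the start of the episode above 0.0025 m).
It fails at once if the jaw pushed by the robot with more than 8 N (contact force between any of the fingers, the arm and jaw above 8 N).
It fails at once if a bystander moved more than 20 mm (distance of any of finned, relaybox, screwdriver, fluxjar, pump, screwcup from where it was at the start of the episode above 0.02 m).
It also fails if it takes over 72 s, if anything falls off the work surface, if the arm or the gripper's body presses on something with over 40 N, if the wrist force passes 120 N, or if a joint passes its speed limit or range.

ROBOT

A 6-joint arm with a two-finger parallel gripper is mounted at the origin on the work surface. World frame = base frame: x ahead of the robot, y to its left, z up, the work surface at z = 0. Lengths are in m, angles in degrees, forces in N, time in s.
With the tool pointing down it reaches from about 0.4 to 0.825 m from the base axis. Payload 7 kg.
Tool frame: the origin (TCP) lies at the very end of the fingers, on their centre line; the grasp point (between the pads) lies 19 mm behind it; x points along the fingers, y is the direction in which the jaws open and shut, and the axes are right-handed (so a half turn about x gives the same grasp; the last joint's range is limited). The gripper opens to 88 mm and grips with 3 to 60 N. Pads are 19 mm wide; open, the fingers measure 130 mm over their backs; the gripper's body (78 mm by 193 mm) begins 47 mm behind the grasp point.
Start: joints at [-48.237, 20.546, 0.682, 0, -70.136, -16.507], TCP at [0.288, -0.61, 0.227] pointing down, gripper open.
Joint ranges: [-176.03, 176.03], [-82.01, 121.73], [-58.28, 71.71], [-173.87, 95.51], [-174.79, -0.11], [-173.66, 173.66]. Speed limits (degrees/s): [136.94, 136.94, 172.46, 180, 180, 180].

INTERFACE

Orientations are given as [roll, pitch, yaw] about the fixed x, y, z axes, in that order (R = Rz(yaw) Ry(pitch) Rx(roll)).
In Python, from plant import monitor, eyes, ticket gives the robot as it stands. The module is installed in compiled form; this text tells all that it offers.
- The arm moves only by the shell command python3 -m crank 'ROWS'. ROWS is JSON, a list of rows, each an object with "linear": the shift along the world's x, y, z in units of 60 mm (1.0 is 60 mm), a list of three; "rot": the turn, a rotation vector about the world's x, y, z in units of 5 degrees (1.0 is 5 degrees), a list of three; "hand": the opening, from 0 (shut) to 1 (fully open). In form: [{"linear": [tx, ty, tz], "rot": [ax, ay, az], "hand": hand}, ...]. A call has 1 to 20 rows; each row shifts and turns the pose as measured when the row begins; what a row does not reach is not made up. A row lasts 1/8 s, in which the tool goes at most 62.5 mm and 10.7 degrees, less where a joint would pass 70% of its speed; a pose out of reach is approached as far as the arm can. A call is refused whole if a number of a shift passes 1 or a number of a turn 1, either way. A call with a gripper value outside its range is refused whole. The fingers move at their own pace and stop on an object; the grip force is fixed at half the most. Time passes only in rows, so rows that do not move let the fingers close. It gives the time, the measured TCP pose, the force and the opening at its end, in the units of the state.
- monitor.get_obs(): the state, without advancing time (a new reading comes with each control period).
- eyes.snapshot(name): name is "scene" or "top" or "wrist"; returns a dict with "image" (400x640x3 uint8, red, green, blue), "depth" (400x640 float32, m along the optical axis (not along the pixel's ray), 0 where there is no reading), "K" (3x3 intrinsics, pixels), "camera_from_world" (4x4, takes a point from world to camera coordinates); the wrist camera has in their place "hand_eye" (4x4, takes a point from camera to tool coordinates, whose origin is the TCP and whose axes are the tool frame's). Camera axes: x right, y up, looking along -z (the intrinsics and any distortion apply to the point x, -y, -z); pixel columns grow to the right and rows downward; lengths in m; the calibration is good to about 2 mm. A picture is of the moment at which its call begins: read the wrist's pose just before it.
- ticket.close_job(): hands the job in, once; it reports no verdict.
The state is a dict: "clock": time; "joint_pos": joint angles; "qvel": joint speeds; "tau": joint torques, N m; "tool_pos": TCP position; "orientation": TCP orientation; "force": force on the tool from outside, world axes, zero at the start; "moment": the same for the moment, N m; "opening": finger opening in m.
Only numpy, scipy, OpenCV 4.12 (cv2) and the standard library are available. Lean on these libraries where they do the work, as an engineer would, in place of code of your own. Each camera call takes 0.05 s, during which the arm holds its last target.

## Working session

There is one attempt and no reset: what is moved stays moved. The work goes in short steps, Python scripts to look and compute and a shell command to move; the robot and the scene stay as the last step left them, time stands still between calls to the robot, and variables do not carry over. Pictures are saved under pics/ and viewed, and the job is handed in when it is done.

```bash
mkdir -p pics; ls; cat > h.py <<'E'
import numpy as np, cv2
from plant import monitor, eyes, ticket
def snap(name,fn):
    o=monitor.get_obs(); s=eyes.snapshot(name)
    cv2.imwrite('pics/'+fn+'.png',s['image'][:,:,::-1])
    np.savez('pics/'+fn+'.npz',**{k:v for k,v in s.items()},pos=o['tool_pos'],ori=o['orientation'])
    return s,o
def world_pts(s,o=None):
    d=s['depth'];K=s['K'];h,w=d.shape
    v,u=np.mgrid[:h,:w]
    x=(u-K[0,2])/K[0,0]*d; y=-(v-K[1,2])/K[1,1]*d
    p=np.stack([x,y,-d,np.ones_like(d)],-1)
    if 'camera_from_world' in s: T=np.linalg.inv(s['camera_from_world'])
    else:
        from scipy.spatial.transform import Rotation as R
        W=np.eye(4);W[:3,:3]=R.from_euler('xyz',o['orientation'],degrees=True).as_matrix();W[:3,3]=o['tool_pos'];T=W@s['hand_eye']
    P=(p@T.T)[...,:3]; P[d<=0]=np.nan
    return P
E
python3 - <<'E'
from h import *
print(monitor.get_obs())
for n in ['scene','top','wrist']:
    s,o=snap(n,n+'0'); print(n,s['K'].tolist(),[k for k in s])
E
```

```text
pics
{'clock': 0.0, 'joint_pos': array([-4.82378061e+01,  2.05923682e+01,  6.33783647e-01, -2.09267940e-02,
       -7.01355351e+01, -1.65060879e+01]), 'qvel': array([ 0.0666121 ,  0.05501242,  0.02414244, -0.08353426,  0.00187841,
       -0.1636552 ]), 'tau': array([-7.88811303e-04, -5.82711804e+01,  2.93048912e+01,  6.99688956e+00,
        6.85538747e-03, -1.83685670e-04]), 'tool_pos': array([ 0.28776127, -0.61004669,  0.22560969]), 'orientation': array([ 94.70197726,  89.90384568, 119.95095627]), 'force': array([ 0.33768396, -0.07091678, -0.85095878]), 'moment': array([ 0.03933543, -0.0217689 , -0.01794892]), 'opening': 0.0875311047939343}
scene [[375.050053089471, 0.0, 323.6863177461468], [0.0, 375.050053089471, 197.25072865316784], [0.0, 0.0, 1.0]] ['image', 'depth', 'K', 'camera_from_world']
top [[406.3795976321614, 0.0, 312.42317795043385], [0.0, 406.3795976321614, 192.74263348703778], [0.0, 0.0, 1.0]] ['image', 'depth', 'K', 'camera_from_world']
wrist [[293.4417427188774, 0.0, 316.58083975640056], [0.0, 293.4417427188774, 197.90233894537073], [0.0, 0.0, 1.0]] ['image', 'depth', 'K', 'hand_eye']
```

View pics/scene0.png

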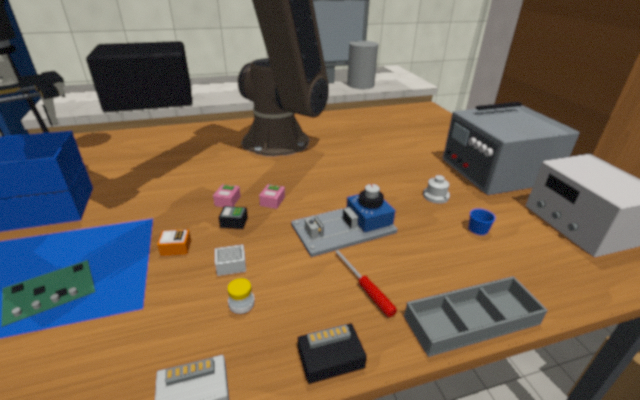

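View pics/top0.png

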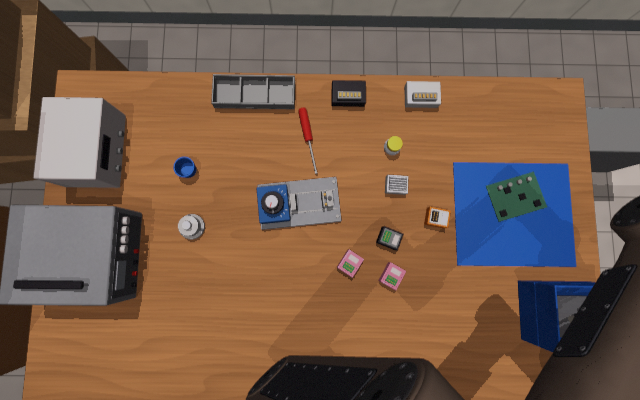

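View pics/wrist0.png

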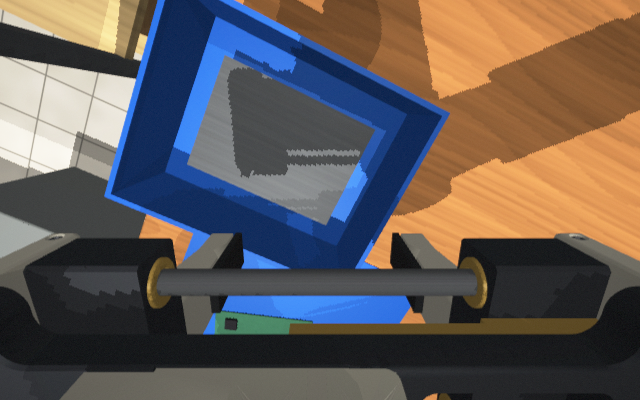

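The top view shows the black module with the green connector at about (390,238). The fixture is at (300,203) and its knob at (272,202). The pink look-alikes are at (350,263) and (392,276). Next I convert these pixels to positions.

```bash
python3 - <<'E'
from h import *
s=np.load('pics/top0.npz'); P=world_pts(s)
for u,v in [(390,238),(272,202),(300,203),(325,203),(410,250),(350,263),(392,276),(438,216),(397,185),(312,160)]: print(u,v,P[v,u].round(4))
im=s['image']
c=im[150:290,240:460]; cv2.imwrite('pics/crop0.png',cv2.resize(c[:,:,::-1],None,fx=3.6,fy=3.6,interpolation=cv2.INTER_CUBIC))
# masks: module by height
def rect(m,name):
    m=m.astype(np.uint8);n,l,st,ce=cv2.connectedComponentsWithStats(m)
    for i in range(1,n):
        if st[i,4]<60: continue
        pts=P[l==i][:,:2].astype(np.float32)
        print(name,st[i],cv2.minAreaRect(pts*1000), np.nanmedian(P[l==i][:,2]))
z=P[...,2]
box=np.zeros(z.shape,bool);box[150:300,240:460]=1
rect(box&(z>0.025)&(z<0.045),'mods'); rect(box&(z>0.008)&(z<0.02),'plate'); rect(box&(z>0.05)&(z<0.12),'house')
rect(box&(z>0.09)&(z<0.115),'inner')
rect(box&(z>0.008)&(z<0.12),'fix')
E
```

```text
390 238 [ 0.4543 -0.1945  0.0379]
272 202 [0.5424 0.1289 0.1052]
300 203 [0.5515 0.0571 0.0147]
325 203 [ 0.5501 -0.0136  0.0341]
410 250 [ 0.4222 -0.2584  0.0014]
350 263 [ 0.3846 -0.0834  0.0375]
392 276 [ 0.3506 -0.1993  0.0329]
438 216 [ 0.5169 -0.3292  0.0407]
397 185 [ 0.6039 -0.2172  0.0356]
312 160 [0.6805 0.0242 0.0023]
mods [386 174  23  20 380] ((608.5337524414062, -217.6482696533203), (60.57956314086914, 51.247840881347656), 85.32283782958984) 0.03556965335832507
mods [426 206  25  22 398] ((515.9063110351562, -332.3629150390625), (61.13785171508789, 49.915103912353516), 79.9401626586914) 0.036006850162278115
mods [378 226  26  24 396] ((455.7960510253906, -195.97479248046875), (60.887718200683594, 49.6672477722168), 69.5603256225586) 0.03604725337865855
mods [338 249  26  28 401] ((385.7030334472656, -84.91382598876953), (50.32366180419922, 59.74978256225586), 56.80316925048828) 0.0355987295188811
mods [380 262  26  28 419] ((352.0217590332031, -201.50961303710938), (51.03691101074219, 59.88841247558594), 61.17733383178711) 0.03557010045550002
plate [ 257  176   85   53 
[... 631 characters left out ...]
812, 60.536800384521484), (130.65318298339844, 230.14205932617188), 6.659364700317383) 0.016462792493786127
fix [425 206  26  22 439] ((515.9251708984375, -332.3288879394531), (61.219295501708984, 50.005882263183594), 79.73153686523438) 0.03560786509670355
fix [376 226  28  24 426] ((455.7980041503906, -195.823974609375), (61.171688079833984, 49.768959045410156), 69.5603256225586) 0.035827845310201445
fix [337 249  27  28 411] ((385.73406982421875, -84.9105453491211), (50.39650344848633, 59.68541717529297), 56.97801971435547) 0.035544275295740446
fix [379 262  27  28 445] ((351.99102783203125, -201.47366333007812), (51.067806243896484, 60.09912109375), 61.025997161865234) 0.03533741620076225
```

View pics/crop0.png

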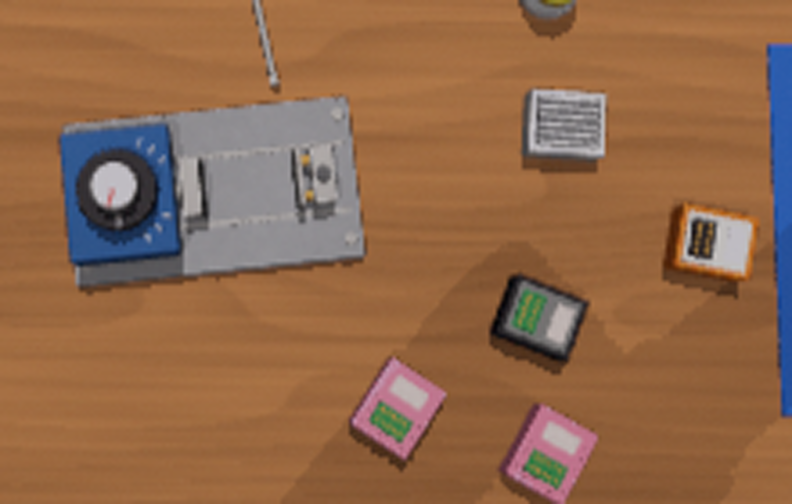

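```bash
cat >> h.py <<'E'
from scipy.spatial.transform import Rotation as Rot
def st():
    o=monitor.get_obs();M=Rot.from_euler('xyz',o['orientation'],degrees=True).as_matrix()
    print('t %.2f'%o['clock'],'pos',o['tool_pos'].round(4),'x',M[:,0].round(3),'yang %.2f'%np.degrees(np.arctan2(M[1,1],M[0,1])),'F',o['force'].round(2),'M',o['moment'].round(3),'op %.4f'%o['opening'],'j',o['joint_pos'].round(1))
    return o,M
E
python3 - <<'E'
from h import *
o,M=st(); print(M.round(3)); s=np.load('pics/wrist0.npz'); print(s['hand_eye'].round(3))
E
```

```text
t 0.15 pos [ 0.2878 -0.6102  0.2259] x [-0.001  0.001 -1.   ] yang 115.25 F [0.34 0.42 0.35] M [ 0.016  0.009 -0.007] op 0.0876 j [-48.2  20.6   0.6  -0.  -70.1 -16.5]
[[-0.001 -0.427  0.904]
 [ 0.001  0.904  0.427]
 [-1.     0.001 -0.   ]]
[[-0.001  0.289 -0.957 -0.158]
 [ 1.     0.    -0.001  0.   ]
 [-0.    -0.957 -0.289 -0.079]
 [ 0.     0.     0.     1.   ]]
```

```bash
python3 -m crank '[{"linear":[0.31,0.76,0],"rot":[0,0,0.98],"hand":1},{"linear":[0.31,0.76,0],"rot":[0,0,0.98],"hand":1},{"linear":[0.31,0.76,0],"rot":[0,0,0.98],"hand":1},{"linear":[0.31,0.76,0],"rot":[0,0,0.98],"hand":1},{"linear":[0.31,0.76,0],"rot":[0,0,0.98],"hand":1},{"linear":[0.31,0.76,0],"rot":[0,0,0.98],"hand":1},{"linear":[0.31,0.76,0],"rot":[0,0,0.98],"hand":1},{"linear":[0.31,0.76,0],"rot":[0,0,0.98],"hand":1},{"linear":[0.31,0.76,0],"rot":[0,0,0.98],"hand":1},{"linear":[0,0,0],"rot":[0,0,0],"hand":1}]'; python3 - <<'E'
from h import *
st()
s,o=snap('wrist','w1')
E
```

```text
clock: 1.4
tool_pos: [0.4569, -0.1863, 0.2226]
orientation: [94.3, 89.7, 165.0]
force: [0.5, -0.8, -0.4]
opening: 0.0875
t 1.40 pos [ 0.4569 -0.1863  0.2226] x [-0.005  0.001 -1.   ] yang 160.72 F [ 0.5  -0.76 -0.42] M [-0.036  0.11  -0.053] op 0.0875 j [  0.6   3.6 -21.7  -0.1 -64.9 -19.9]
```

View pics/w1.png

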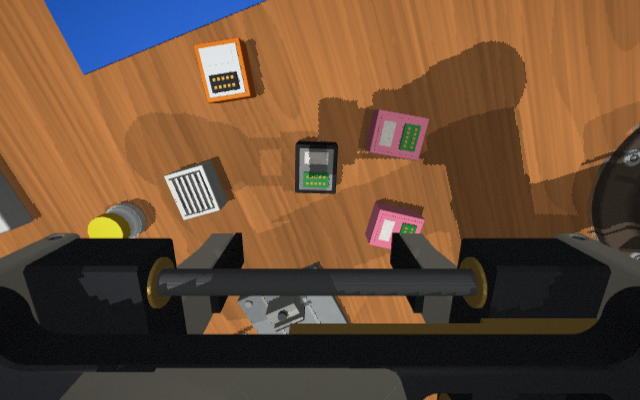

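The wrist view shows the black module at about (316,167), almost square to the fingers, with the pink parts to its right. Next I measure it from the depth image.

```bash
cat > m.py <<'E'
from h import *
def rects(s,o,lo,hi,near,r=0.05,er=0):
    P=world_pts(s,o); z=P[...,2]
    m=(z>lo)&(z<hi)&(np.hypot(P[...,0]-near[0],P[...,1]-near[1])<r)
    pts=P[m][:,:2].astype(np.float32)*1000
    return cv2.minAreaRect(pts),np.median(P[m][:,2]),len(pts)
E
python3 - <<'E'
from m import *
d=np.load('pics/w1.npz'); o=dict(tool_pos=d['pos'],orientation=d['ori'])
print(rects(d,o,.028,.045,(.456,-.196)))
P=world_pts(d,o); print(P[215,316],P[180,350],P[150,270])
E
```

```text
(((453.041748046875, -195.43896484375), (60.56137466430664, 49.942317962646484), 69.05081939697266), np.float64(0.034392979674109925), 2062)
[ 0.47613692 -0.12762207 -0.00135743] [ 4.16903823e-01 -1.59809584e-01 -5.17506795e-05] [ 5.02399571e-01 -2.31965892e-01  3.14300800e-04]
```

```bash
python3 -m crank '[{"linear":[-0.04,-0.16,0],"rot":[0,-0.06,-0.28],"hand":1},{"linear":[0,0,-0.6],"rot":[0,0,0],"hand":1},{"linear":[0,0,-0.6],"rot":[0,0,0],"hand":1},{"linear":[0,0,-0.6],"rot":[0,0,0],"hand":1},{"linear":[0,0,-0.6],"rot":[0,0,0],"hand":1},{"linear":[0,0,0],"rot":[0,0,0],"hand":1}]'; python3 -c "
from h import *
st()"
```

```text
clock: 2.2
tool_pos: [0.4503, -0.2059, 0.0755]
orientation: [-64.2, 89.8, 3.9]
force: [0.8, -0.1, 0.4]
opening: 0.0876
t 2.20 pos [ 0.4503 -0.2059  0.0755] x [ 0.003  0.    -1.   ] yang 158.12 F [ 0.76 -0.05  0.36] M [0.023 0.081 0.017] op 0.0876 j [ -1.8  12.7 -33.1  -0.  -44.1 -20.1]
```

```bash
python3 -m crank '[{"linear":[0.07,0.17,0],"rot":[0,0.02,0.24],"hand":1},{"linear":[0,0,0],"rot":[0,0,0],"hand":1}]'; python3 -c "
from h import *
st()"
```

```text
clock: 2.45
tool_pos: [0.4559, -0.1968, 0.0779]
orientation: [-76.6, 89.8, -7.3]
force: [0.2, -0.4, 0.3]
opening: 0.0875
t 2.45 pos [ 0.4559 -0.1968  0.0779] x [ 0.004 -0.    -1.   ] yang 159.25 F [ 0.24 -0.44  0.27] M [ 0.015  0.105 -0.002] op 0.0875 j [ -0.6  12.6 -32.8   0.  -44.4 -20.2]
```

```bash
python3 -m crank '[{"linear":[0,0,-0.5],"rot":[0,0,0],"hand":1},{"linear":[0,0,-0.4],"rot":[0,0,0],"hand":1},{"linear":[0,0,-0.2],"rot":[0,0,0],"hand":1},{"linear":[0,0,0],"rot":[0,0,0],"hand":1}]'; python3 -c "
from h import *
st()"
```

```text
clock: 2.95
tool_pos: [0.4608, -0.1967, 0.0159]
orientation: [-74.9, 89.1, -5.5]
force: [0.3, 0.1, -0.1]
opening: 0.0874
t 2.95 pos [ 0.4608 -0.1967  0.0159] x [ 0.015 -0.001 -1.   ] yang 159.37 F [ 0.28  0.05 -0.05] M [0.005 0.09  0.003] op 0.0874 j [ -0.5  18.1 -36.3   0.1 -34.7 -20.2]
```

```bash
python3 -m crank '[{"linear":[-0.1,0.01,-0.08],"rot":[0,0.17,0],"hand":1},{"linear":[0,0,0],"rot":[0,0,0],"hand":1}]'; python3 -c "
from h import *
st()"
```

```text
clock: 3.2
tool_pos: [0.4556, -0.1961, 0.0124]
orientation: [-119.1, 89.9, -49.7]
force: [-0.7, -0.3, 0.3]
opening: 0.0877
t 3.20 pos [ 0.4556 -0.1961  0.0124] x [ 0.001 -0.002 -1.   ] yang 159.39 F [-0.73 -0.26  0.35] M [-0.059  0.087  0.006] op 0.0877 j [ -0.5  18.4 -36.5   0.2 -35.  -20.3]
```

```bash
python3 -m crank '[{"linear":[0,0,-0.09],"rot":[0,0,0],"hand":1},{"linear":[0,0,0],"rot":[0,0,0],"hand":0.4},{"linear":[0,0,0],"rot":[0,0,0],"hand":0.3},{"linear":[0,0,0],"rot":[0,0,0],"hand":0.3},{"linear":[0,0,0],"rot":[0,0,0],"hand":0.3},{"linear":[0,0,0],"rot":[0,0,0],"hand":0.3}]'; python3 -c "
from h import *
st()"
```

```text
clock: 3.95
tool_pos: [0.4558, -0.1961, 0.0075]
orientation: [-106.1, 89.8, -36.7]
force: [-1.1, 0.2, 1.0]
opening: 0.0502
t 3.95 pos [ 0.4558 -0.1961  0.0075] x [ 0.002 -0.002 -1.   ] yang 159.39 F [-1.11  0.22  1.  ] M [0.238 0.528 0.027] op 0.0502 j [ -0.5  18.9 -36.8   0.2 -34.2 -20.3]
```

```bash
python3 -m crank '[{"linear":[0,0,0.3],"rot":[0,0,0],"hand":0.3},{"linear":[0,0,0.6],"rot":[0,0,0],"hand":0.3},{"linear":[0,0,0.6],"rot":[0,0,0],"hand":0.3},{"linear":[0,0,0.6],"rot":[0,0,0],"hand":0.3},{"linear":[0,0,0],"rot":[0,0,0],"hand":0.3}]'; python3 - <<'E'
from h import *
o,M=st()
s=np.load('pics/top0.npz'); P=world_pts(s)
a=np.radians(6.6); O=np.array([.5583,.0258])
q=P[...,:2]-O; fx=q[...,0]*np.cos(a)+q[...,1]*np.sin(a); fy=-q[...,0]*np.sin(a)+q[...,1]*np.cos(a)
z=P[...,2]
m=(z>.04)&(z<.05)&(abs(fx)<.04)&(fy<.06)&(fy>-.08)
for k in np.argwhere(m): print((fx[tuple(k)]*1e3).round(),(fy[tuple(k)]*1e3).round(1),(z[tuple(k)]*1e3).round(),end=' | ')
s,o=snap('wrist','w2')
s,o=snap('scene','s2')
E
```

```text
clock: 4.58
tool_pos: [0.4534, -0.1957, 0.1352]
orientation: [130.4, 89.9, -160.3]
force: [-0.7, 0.8, -2.6]
opening: 0.05
t 4.58 pos [ 0.4534 -0.1957  0.1352] x [-0.002 -0.001 -1.   ] yang 159.34 F [-0.67  0.79 -2.56] M [ 0.03  -0.047  0.031] op 0.0500 j [ -0.5   8.3 -29.    0.1 -52.8 -20.2]
22.0 -47.1 45.0 | 21.0 -49.7 49.0 | 21.0 -52.8 44.0 | 21.0 -55.6 44.0 | 20.0 -58.0 48.0 | 21.0 -30.1 47.0 | 20.0 -32.8 48.0 | 19.0 -43.9 48.0 | 19.0 -47.0 43.0 | 19.0 -49.8 42.0 | 19.0 -52.7 41.0 | 18.0 -55.1 46.0 | 18.0 -58.0 45.0 | 17.0 -32.4 49.0 | 18.0 -35.5 43.0 | 17.0 -44.0 41.0 | 16.0 -46.6 44.0 | 16.0 -49.3 45.0 | 15.0 -51.9 48.0 | 16.0 -55.1 42.0 | 15.0 -57.7 45.0 | 15.0 -29.4 47.0 | 15.0 -32.4 42.0 | 14.0 -35.0 47.0 | 14.0 -43.4 45.0 | 14.0 -46.4 42.0 | 13.0 -48.9 47.0 | 13.0 -52.0 41.0 | 12.0 -54.3 49.0 | 12.0 -57.3 46.0 | 11.0 -59.8 50.0 | 21.0 56.8 50.0 | 20.0 54.0 49.0 | 21.0 51.4 44.0 | 21.0 48.6 43.0 | 20.0 45.7 48.0 | 19.0 43.0 47.0 | 12.0 -32.0 46.0 | 12.0 -34.7 46.0 | 11.0 -43.1 46.0 | 10.0 -45.7 49.0 | 10.0 -48.6 47.0 | 10.0 -51.5 45.0 | 10.0 -54.1 47.0 | 9.0 -56.9 47.0 | 9.0 
[... 2486 characters left out ...]
3.0 | -11.0 46.0 47.0 | -12.0 43.2 48.0 | -18.0 -31.7 41.0 | -19.0 -34.2 46.0 | -20.0 -42.6 44.0 | -21.0 -45.2 48.0 | -21.0 -48.0 46.0 | -21.0 -50.7 47.0 | -21.0 -53.7 45.0 | -22.0 -56.3 46.0 | -22.0 -59.3 43.0 | -13.0 57.3 46.0 | -13.0 54.5 47.0 | -13.0 51.9 43.0 | -13.0 49.1 42.0 | -14.0 46.3 45.0 | -14.0 43.6 41.0 | -22.0 -31.1 47.0 | -22.0 -33.9 47.0 | -16.0 57.6 46.0 | -16.0 54.9 44.0 | -16.0 52.0 47.0 | -16.0 49.3 47.0 | -17.0 46.5 46.0 | -17.0 43.8 45.0 | -18.0 57.8 48.0 | -18.0 55.1 44.0 | -19.0 52.2 50.0 | -19.0 49.6 46.0 | -19.0 46.8 45.0 | -20.0 44.0 50.0 | -20.0 41.3 44.0 | -21.0 58.1 48.0 | -21.0 55.4 45.0 | -22.0 52.6 46.0 | -22.0 49.9 45.0 | -22.0 47.1 46.0 | -22.0 44.4 41.0 |
```

View pics/w2.png

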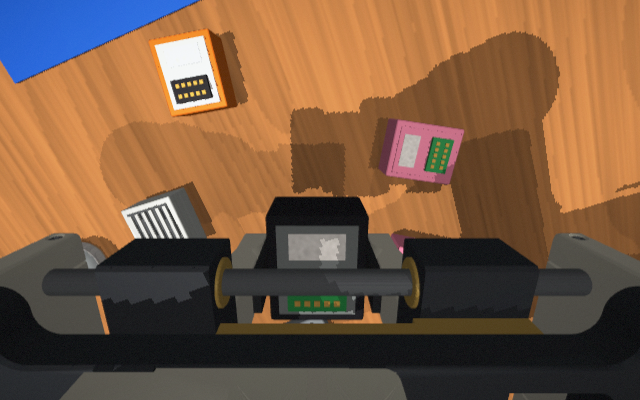

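```bash
python3 -m crank '[{"linear":[0.2,0.5,0],"rot":[0,0,0.7],"hand":0.3},{"linear":[0.29,0.63,0],"rot":[0,0,0.91],"hand":0.3},{"linear":[0.29,0.63,0],"rot":[0,0,0.91],"hand":0.3},{"linear":[0.29,0.63,0],"rot":[0,0,0.91],"hand":0.3},{"linear":[0.29,0.63,0],"rot":[0,0,0.91],"hand":0.3},{"linear":[0.2,0.5,0],"rot":[0,0,0.7],"hand":0.3},{"linear":[0.1,0.2,0],"rot":[0,0,0.3],"hand":0.3},{"linear":[0,0,0],"rot":[0,0,0],"hand":0.3}]'; python3 - <<'E'
from h import *
st()
s,o=snap('wrist','w3')
s,o=snap('top','t3')
c=s['image'][150:290,240:460]; cv2.imwrite('pics/t3c.png',cv2.resize(c[:,:,::-1],None,fx=3.6,fy=3.6,interpolation=cv2.INTER_CUBIC))
E
```

```text
clock: 5.68
tool_pos: [0.5446, 0.0334, 0.1183]
orientation: [103.7, 88.2, -159.7]
force: [-0.4, 0.9, -3.3]
opening: 0.0497
t 5.67 pos [0.5446 0.0334 0.1183] x [-0.029 -0.011 -1.   ] yang -173.40 F [-0.44  0.87 -3.33] M [-0.04   0.019  0.015] op 0.0497 j [ 24.   15.  -22.6  -0.1 -54.1 -17.3]
```

View pics/w3.png

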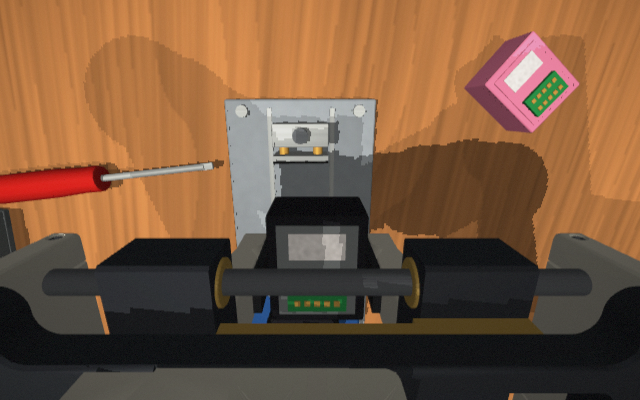

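View pics/t3c.png

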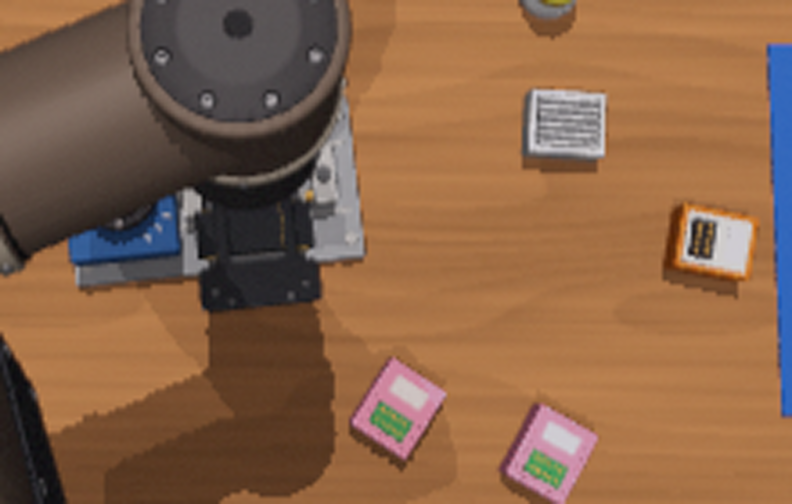

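```bash
cat > f.py <<'E'
from h import *
import sys
d=np.load('pics/%s.npz'%sys.argv[1]); o=dict(tool_pos=d['pos'],orientation=d['ori'])
P=world_pts(d,o)
a=np.radians(6.6); O=np.array([.5583,.0258])
q=P[...,:2]-O; fx=q[...,0]*np.cos(a)+q[...,1]*np.sin(a); fy=-q[...,0]*np.sin(a)+q[...,1]*np.cos(a); z=P[...,2]
m=(z>.009)&(z<.02)&(fy<-.03)&(fy>-.1)
print('plate rect',cv2.minAreaRect((P[m][:,:2]*1000).astype(np.float32)), 'fx',np.percentile(fx[m],[1,99]),'fymin',np.percentile(fy[m],1), np.median(z[m]))
b=(z>.037)&(z<.05)&(abs(fx)<.03)&(fy<-.015)&(fy>-.075)
print('backstop n',b.sum(),'fx',np.percentile(fx[b],[1,50,99]),'fy',np.percentile(fy[b],[1,99]),np.median(z[b]))
t=d['pos'][:2]-O
print('tcp in fixture',t[0]*np.cos(a)+t[1]*np.sin(a),-t[0]*np.sin(a)+t[1]*np.cos(a))
zb=d['pos'][2]
mm=(z>zb+.005)&(z<zb+.035)&(np.hypot(P[...,0]-d['pos'][0],P[...,1]-d['pos'][1])<.05)
v,u=np.nonzero(mm); k=(u>270)&(u<365)&(v>195)&(v<232)
print('module front pts',k.sum(),'fy pct',np.percentile(fy[mm][k],[1,10,50]),'fx',np.percentile(fx[mm][k],[1,99]))
E
python3 f.py w3
```

```text
plate rect ((501.39447021484375, -41.39197540283203), (256.70263671875, 60.33910369873047), 12.386345863342285) fx [-0.18397196  0.06077   ] fymin -0.09065128365580083 0.0136691203076853
backstop n 1647 fx [-0.0245163  -0.00303448  0.01882516] fy [-0.05926978 -0.02900525] 0.044496276315337285
tcp in fixture -0.012732671738464896 0.00916673653279947
module front pts 2795 fy pct [-0.02089558 -0.02066088 -0.0195137 ] fx [-0.03593594  0.00940876]
```

```bash
python3 -m crank '[{"linear":[0.19,-0.035,0],"rot":[0.13,-0.33,0],"hand":0.3},{"linear":[0,0,0],"rot":[0,0,0],"hand":0.3},{"linear":[0,0,0],"rot":[0,0,0],"hand":0.3}]'; python3 -c "
from h import *
st()"
```

```text
clock: 6.15
tool_pos: [0.5556, 0.028, 0.1187]
orientation: [-57.4, 89.8, 38.9]
force: [0.1, 0.3, -2.6]
opening: 0.0499
t 6.15 pos [0.5556 0.028  0.1187] x [ 0.002  0.002 -1.   ] yang -173.69 F [ 0.1   0.27 -2.56] M [-0.035  0.096  0.015] op 0.0499 j [ 23.   14.9 -22.8  -0.1 -52.2 -16.7]
```

```bash
python3 -m crank '[{"linear":[0.01,0.055,-0.3],"rot":[0,0,0.06],"hand":0.3},{"linear":[0,0,-0.4],"rot":[0,0,0],"hand":0.3},{"linear":[0,0,-0.15],"rot":[0,0,0],"hand":0.3},{"linear":[0,0,0],"rot":[0,0,0],"hand":0.3},{"linear":[0,0,0],"rot":[0,0,0],"hand":0.3}]'; python3 -c "
from h import *
st()"
```

```text
clock: 6.78
tool_pos: [0.5574, 0.0306, 0.0689]
orientation: [-72.5, 89.6, 24.0]
force: [1.2, -0.3, -2.8]
opening: 0.0495
t 6.78 pos [0.5574 0.0306 0.0689] x [ 0.006  0.003 -1.   ] yang -173.46 F [ 1.15 -0.3  -2.78] M [ 0.028  0.112 -0.063] op 0.0495 j [ 23.2  18.3 -25.8  -0.  -45.5 -16.7]
```

```bash
python3 -m crank '[{"linear":[-0.02,0.015,-0.2],"rot":[-0.03,0.07,0],"hand":0.3},{"linear":[0,0,-0.2],"rot":[0,0,0],"hand":0.3},{"linear":[0,0,0],"rot":[0,0,0],"hand":0.3}]'; python3 - <<'E'
from h import *
st(); snap('wrist','w4')
E
python3 f.py w4
```

```text
clock: 7.15
tool_pos: [0.5566, 0.0319, 0.0443]
orientation: [-66.5, 89.9, 30.0]
force: [0.3, -1.0, -2.3]
opening: 0.0499
t 7.15 pos [0.5566 0.0319 0.0443] x [ 0.001  0.    -1.   ] yang -173.46 F [ 0.26 -0.95 -2.31] M [ 0.018  0.132 -0.016] op 0.0499 j [ 23.4  20.3 -27.   -0.  -42.7 -16.8]
plate rect ((501.4772644042969, -41.41347885131836), (256.7685546875, 60.34918975830078), 12.388922691345215) fx [-0.18710535  0.06052936] fymin -0.0942555475445462 0.013713149001532976
backstop n 4035 fx [-0.02431149 -0.00256341  0.01932344] fy [-0.05938018 -0.02326327] 0.04451849154390053
tcp in fixture -0.0009735540975304843 0.006211535923621111
module front pts 2787 fy pct [-0.02400597 -0.02372074 -0.02265726] fx [-0.02480682  0.0205248 ]
```

View pics/w4.png

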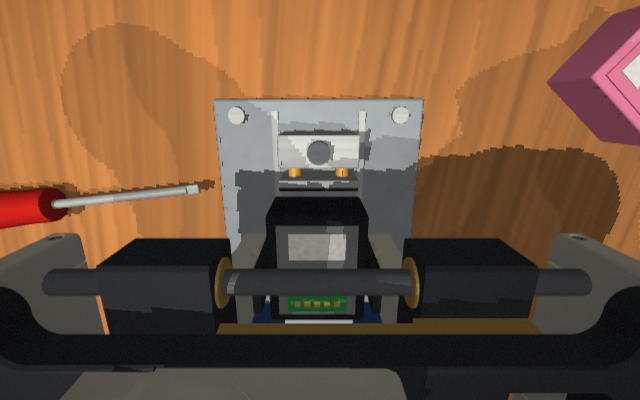

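The module's leading edge sits about 5 mm clear of the backstop, and the module is centred on it along x. I carry on lowering.

```bash
python3 -m crank '[{"linear":[0,0,-0.2],"rot":[0,0,0],"hand":0.3},{"linear":[0,0,-0.1],"rot":[0,0,0],"hand":0.3},{"linear":[0,0,0],"rot":[0,0,0],"hand":0.3}]'; python3 -c "
from h import *
st()"
```

```text
clock: 7.58
tool_pos: [0.5571, 0.032, 0.0256]
orientation: [-77.9, 89.9, 18.7]
force: [0.0, 0.5, -2.9]
opening: 0.05
t 7.58 pos [0.5571 0.032  0.0256] x [ 0.002  0.001 -1.   ] yang -173.44 F [ 0.    0.45 -2.88] M [ 0.013  0.122 -0.053] op 0.0500 j [ 23.4  21.8 -27.9   0.  -40.2 -16.8]
```

```bash
python3 -m crank '[{"linear":[0,0,-0.045],"rot":[0,0,0],"hand":0.3},{"linear":[0,0,-0.02],"rot":[0,0,0],"hand":0.3},{"linear":[0,0,0],"rot":[0,0,0],"hand":0.3}]'; python3 -c "
from h import *
st()"
```

```text
clock: 7.95
tool_pos: [0.5575, 0.0321, 0.0218]
orientation: [-79.0, 89.9, 17.6]
force: [0.3, -1.0, -2.7]
opening: 0.0498
t 7.95 pos [0.5575 0.0321 0.0218] x [ 0.002  0.001 -1.   ] yang -173.44 F [ 0.29 -1.03 -2.68] M [-0.023  0.088 -0.003] op 0.0498 j [ 23.4  22.1 -28.1   0.  -39.6 -16.8]
```

```bash
python3 -m crank '[{"linear":[0,0,-0.03],"rot":[0,0,0],"hand":0.3},{"linear":[0,0,0],"rot":[0,0,0],"hand":0.3}]'; python3 -c "
from h import *
st()"
```

```text
clock: 8.2
tool_pos: [0.5579, 0.0323, 0.022]
orientation: [-83.7, 89.8, 12.9]
force: [0.0, -0.5, -2.6]
opening: 0.0501
t 8.20 pos [0.5579 0.0323 0.022 ] x [ 0.004  0.001 -1.   ] yang -173.39 F [ 0.   -0.45 -2.59] M [-0.013  0.081  0.   ] op 0.0501 j [ 23.4  22.1 -28.1   0.1 -39.6 -16.9]
```

```bash
python3 -m crank '[{"linear":[-0.01,0,-0.07],"rot":[0,0.04,0],"hand":0.3},{"linear":[0,0,0],"rot":[0,0,0],"hand":0.3}]'; python3 -c "
from h import *
st()"
```

```text
clock: 8.45
tool_pos: [0.5585, 0.0325, 0.0216]
orientation: [-83.1, 89.8, 13.6]
force: [1.4, -0.7, -2.5]
opening: 0.05
t 8.45 pos [0.5585 0.0325 0.0216] x [ 0.003  0.001 -1.   ] yang -173.28 F [ 1.36 -0.68 -2.51] M [-0.03   0.141 -0.009] op 0.0500 j [ 23.4  22.2 -28.    0.  -39.6 -16.7]
```

```bash
python3 -m crank '[{"linear":[-0.03,-0.01,-0.1],"rot":[0,0.04,0],"hand":0.3},{"linear":[0,0,-0.06],"rot":[0,0,0],"hand":0.3}]'; python3 -c "
from h import *
st()"
```

```text
clock: 8.7
tool_pos: [0.5589, 0.0322, 0.0185]
orientation: [-91.8, 89.8, 5.1]
force: [-18.5, 3.0, 44.0]
opening: 0.0498
t 8.70 pos [0.5589 0.0322 0.0185] x [ 0.004  0.    -1.   ] yang -173.10 F [-18.47   2.96  43.98] M [ 0.903  7.435 -0.156] op 0.0498 j [ 23.4  22.5 -28.2   0.1 -39.1 -16.6]
```

```bash
python3 -m crank '[{"linear":[-0.03,0,0.04],"rot":[0,0,0],"hand":0.3}]'; python3 -c "
from h import *
st()"
```

```text
clock: 8.82
tool_pos: [0.5572, 0.0323, 0.0214]
orientation: [-88.0, 89.7, 8.9]
force: [0.5, -0.4, -2.6]
opening: 0.0502
t 8.82 pos [0.5572 0.0323 0.0214] x [ 0.005  0.001 -1.   ] yang -173.10 F [ 0.51 -0.38 -2.57] M [-0.014  0.117  0.026] op 0.0502 j [ 23.5  22.1 -28.3   0.1 -39.3 -16.7]
```

```bash
python3 -m crank '[{"linear":[0,0,-0.01],"rot":[0,0,0],"hand":0.7},{"linear":[0,0,0],"rot":[0,0,0],"hand":0.9},{"linear":[0,0,0],"rot":[0,0,0],"hand":0.95},{"linear":[0,0,0],"rot":[0,0,0],"hand":0.95}]'; python3 -c "
from h import *
st()"
python3 -m crank '[{"linear":[0,0,0.4],"rot":[0,0,0],"hand":0.95},{"linear":[0,0,0.6],"rot":[0,0,0],"hand":0.95},{"linear":[0,0,0.7],"rot":[0,0,0],"hand":1},{"linear":[0,0,0.7],"rot":[0,0,0],"hand":1},{"linear":[0,0,0],"rot":[0,0,0],"hand":1},{"linear":[0,0,0],"rot":[0,0,0],"hand":1}]'; python3 - <<'E'
from h import *
st(); snap('wrist','w5'); snap('scene','s5')
E
python3 f.py w5
```

```text
clock: 9.32
tool_pos: [0.5576, 0.0323, 0.0198]
orientation: [-89.7, 89.7, 7.2]
force: [-0.0, -0.0, 0.2]
opening: 0.0815
t 9.32 pos [0.5576 0.0323 0.0198] x [ 0.005  0.001 -1.   ] yang -173.09 F [-0.04 -0.03  0.19] M [-0.009  0.128  0.04 ] op 0.0815 j [ 23.5  22.2 -28.3   0.1 -39.2 -16.7]
clock: 10.07
tool_pos: [0.5562, 0.0316, 0.1661]
orientation: [-130.5, 89.9, -33.6]
force: [-0.3, -0.8, -0.2]
opening: 0.0877
t 10.07 pos [0.5562 0.0316 0.1661] x [ 0.001 -0.001 -1.   ] yang -173.12 F [-0.33 -0.78 -0.18] M [0.02  0.165 0.015] op 0.0877 j [ 23.4  12.2 -19.4   0.1 -58.4 -16.6]
plate rect ((608.9910888671875, -33.746742248535156), (474.9500427246094, 69.89273071289062), 6.583056926727295) fx [-0.18249539  0.27714168] fymin -0.09685708677264984 0.013671195786248036
backstop n 1661 fx [-0.02443405 -0.00229322  0.02234832] fy [-0.05903    -0.01545582] 0.044894487542072536
tcp in fixture -0.0014403968700222479 0.006013942018556346Traceback (most recent call last):
  File "f.py", line 16, in <module>
    print('module front pts',k.sum(),'fy pct',np.percentile(fy[mm][k],[1,10,50]),'fx',np.percentile(fx[mm][k],[1,99]))
                                              ~~~~~~~~~~~~~^^^^^^^^^^^^^^^^^^^^^
    return _quantile_unchecked(
        a, q, axis, out, overwrite_input, method, keepdims, weights)
    return _ureduce(a,
                    func=_quantile_ureduce_func,
    ...<5 lines>...
                    overwrite_input=overwrite_input,
                    method=method)
    r = func(a, **kwargs)
    result = _quantile(arr,
                       quantiles=q,
    ...<2 lines>...
                       out=out,
                       weights=wgt)
    slices_having_nans = np.isnan(arr[-1, ...])
                                  ~~~^^^^^^^^^
IndexError: index -1 is out of bounds for axis 0 with size 0
```

View pics/w5.png

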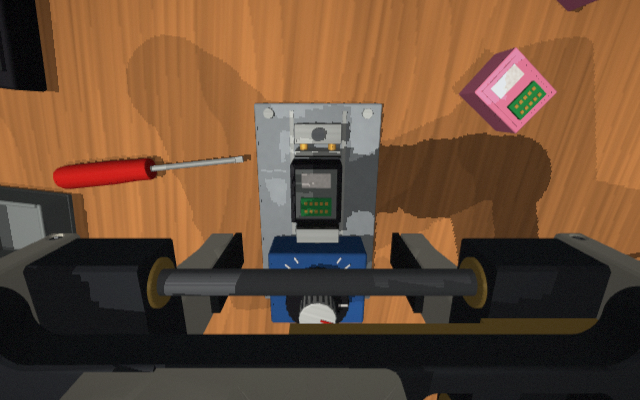

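The module lies square on the bed at (317,190), between the backstop (320,150) and the jaw (317,236), with gaps on both sides. Next I check that it is flat and find the knob.

```bash
python3 - <<'E'
from m import *
d=np.load('pics/w5.npz'); o=dict(tool_pos=d['pos'],orientation=d['ori'])
P=world_pts(d,o); z=P[...,2]
print(P[172,305],P[172,332],P[220,300],P[220,335],P[190,317])
v,u=np.mgrid[:400,:640]
m=(u>297)&(u<338)&(v>163)&(v<224)&(z>.043)&(z<.06)
A=np.c_[P[m][:,:2],np.ones(m.sum())]; c=np.linalg.lstsq(A,P[m][:,2],rcond=None)[0]; print('tilt',c[:2],np.median(z[m]))
m=(z>.042)&(z<.058)&(u>280)&(u<350)&(v>155)&(v<229)
print(cv2.minAreaRect((P[m][:,:2]*1000).astype(np.float32)))
s=np.load('pics/top0.npz');Pt=world_pts(s)
# inner centre from scene/top
m=(z>.095)&(z<.12)&(v>260)&(v<340)&(u>280)&(u<360); print('inner wrist',m.sum(),cv2.minAreaRect((P[m][:,:2]*1000).astype(np.float32)))
s=np.load('pics/s5.npz');P=world_pts(s);z=P[...,2]
m=(z>.1)&(z<.108)&(np.hypot(P[...,0]-.546,P[...,1]-.131)<.03); print('inner scene',m.sum(),cv2.minAreaRect((P[m][:,:2]*1000).astype(np.float32)))
c=s['image'][170:260,280:420]; cv2.imwrite('pics/s5c.png',cv2.resize(c[:,:,::-1],None,fx=5,fy=5,interpolation=cv2.INTER_CUBIC))
E
```

```text
[0.56894752 0.01234886 0.04837046] [0.54328567 0.00937351 0.04778282] [0.56863551 0.0622719  0.04690858] [0.53350489 0.05823562 0.04637041] [0.55542219 0.02865332 0.04842989]
tilt [0.01109338 0.03392987] 0.048852211709292936
((556.1517333984375, 33.5811882019043), (49.99436950683594, 74.96041870117188), 7.007321834564209)
inner wrist 866 ((543.7243041992188, 125.19857788085938), (34.834651947021484, 23.53130340576172), 5.747122764587402)
inner scene 102 ((544.6012573242188, 129.7925567626953), (32.045310974121094, 32.64673614501953), 36.420772552490234)
```

View pics/s5c.png

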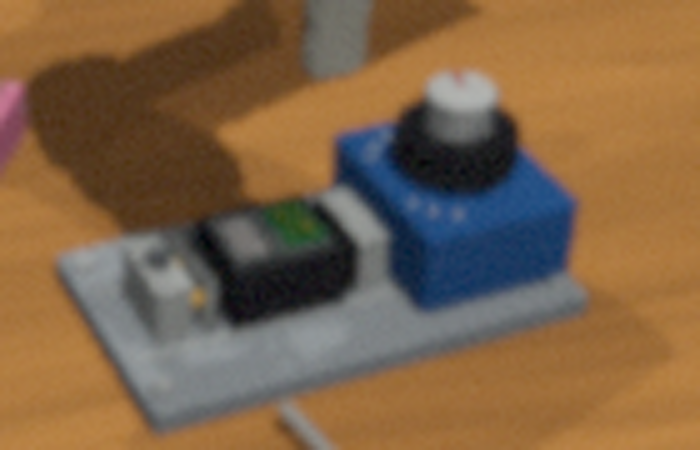

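```bash
python3 -m crank '[{"linear":[-0.05,0.4,0],"rot":[0,0,0],"hand":1},{"linear":[-0.05,0.5,0],"rot":[0,0,0],"hand":1},{"linear":[-0.05,0.4,0],"rot":[0,0,0],"hand":1},{"linear":[-0.03,0.25,0],"rot":[0,0,0],"hand":1},{"linear":[0,0,0],"rot":[0,0,0],"hand":1},{"linear":[0,0,0],"rot":[0,0,0],"hand":1}]'; python3 -c "
from h import *
st(); snap('wrist','w6')"
```

```text
clock: 10.92
tool_pos: [0.5427, 0.1252, 0.1598]
orientation: [120.8, 89.4, -142.4]
force: [0.6, 0.0, -0.5]
opening: 0.0876
t 10.93 pos [0.5427 0.1252 0.1598] x [-0.008 -0.006 -1.   ] yang -173.19 F [ 0.58  0.04 -0.53] M [ 0.043  0.149 -0.021] op 0.0876 j [ 33.2  12.9 -19.3   0.1 -58.3 -26.4]
```

View pics/w6.png

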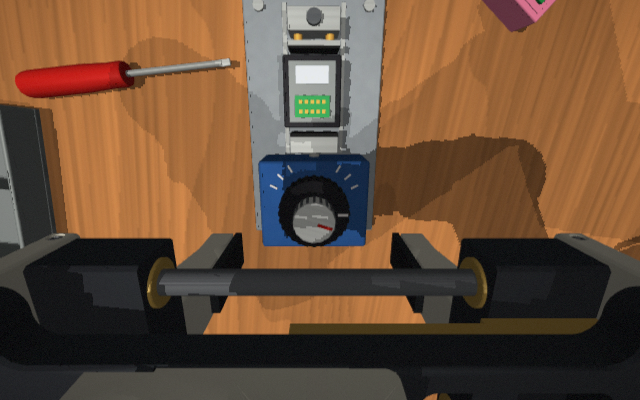

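The wrist view now shows the whole knob. The inner knob is at (313,225) with its red line, and the ring around it is clear on all sides.

```bash
python3 - <<'E'
from m import *
d=np.load('pics/w6.npz'); o=dict(tool_pos=d['pos'],orientation=d['ori'])
P=world_pts(d,o); z=P[...,2]; v,u=np.mgrid[:400,:640]; w=(u>250)&(u<375)&(v>160)&(v<246)
for lo,hi,n in [(.1,.109,'inner'),(.079,.088,'ring')]:
    m=w&(z>lo)&(z<hi); print(n,m.sum(),cv2.minEnclosingCircle((P[m][:,:2]*1000).astype(np.float32)),cv2.minAreaRect((P[m][:,:2]*1000).astype(np.float32)),np.median(z[m]))
m=w&(z>.055)&(z<.064);print('house',cv2.minAreaRect((P[m][:,:2]*1000).astype(np.float32)))
# red mark
im=d['image'].astype(int); r=w&(im[...,0]>120)&(im[...,0]-im[...,1]>70)&(z>.09); print('red',r.sum(),P[r].mean(0),P[r].min(0),P[r].max(0))
E
```

```text
inner 1410 ((543.205322265625, 132.12106323242188), 17.71291160583496) ((543.09033203125, 131.79518127441406), (33.932464599609375, 34.52664566040039), 6.787330150604248) 0.10404268044496365
ring 2206 ((543.0012817382812, 132.07093811035156), 31.023326873779297) ((543.0851440429688, 131.17849731445312), (61.058448791503906, 60.127132415771484), 6.153779983520508) 0.08353653536764512
house ((543.088623046875, 131.83460998535156), (100.27645874023438, 82.4739761352539), 6.7567267417907715)
red 9 [0.53217007 0.13485118 0.10465942] [0.53050106 0.13338123 0.10380548] [0.53442933 0.13578893 0.1057642 ]
```

```bash
python3 -m crank '[{"linear":[0.02,0.1,-0.1],"rot":[0.07,-0.09,0],"hand":1},{"linear":[0,0,-0.3],"rot":[0,0,0],"hand":1},{"linear":[0,0,0],"rot":[0,0,0],"hand":1}]'; python3 -c "
from h import *
st()"
```

```text
clock: 11.35
tool_pos: [0.5443, 0.1304, 0.1349]
orientation: [-51.6, 89.9, 45.0]
force: [-0.0, -0.1, 0.0]
opening: 0.0874
t 11.35 pos [0.5443 0.1304 0.1349] x [ 0.001  0.001 -1.   ] yang -173.33 F [-0.   -0.11  0.05] M [-0.008  0.149 -0.097] op 0.0874 j [ 33.5  14.2 -21.2  -0.  -54.5 -26.8]
```

```bash
python3 -m crank '[{"linear":[0,0.01,-0.4],"rot":[0,0,0],"hand":1},{"linear":[0,0,-0.4],"rot":[0,0,0],"hand":1},{"linear":[0,0,-0.15],"rot":[0,0,0],"hand":1},{"linear":[0,0,0],"rot":[0,0,0],"hand":1}]'; python3 -c "
from h import *
st()"
```

```text
clock: 11.85
tool_pos: [0.5463, 0.1312, 0.0792]
orientation: [-71.3, 89.7, 25.3]
force: [0.2, -0.2, 0.2]
opening: 0.0876
t 11.85 pos [0.5463 0.1312 0.0792] x [ 0.005  0.002 -1.   ] yang -173.35 F [ 0.24 -0.17  0.16] M [ 0.006  0.174 -0.043] op 0.0876 j [ 33.5  17.9 -24.8   0.1 -47.  -26.9]
```

```bash
python3 -m crank '[{"linear":[-0.05,0,-0.12],"rot":[-0.02,0.06,0],"hand":1},{"linear":[0,0,-0.08],"rot":[0,0,0],"hand":1},{"linear":[0,0,0],"rot":[0,0,0],"hand":1}]'; python3 -c "
from h import *
st()"
```

```text
clock: 12.22
tool_pos: [0.5442, 0.1318, 0.0684]
orientation: [-54.2, 89.8, 42.5]
force: [-0.6, 0.8, 1.0]
opening: 0.0875
t 12.22 pos [0.5442 0.1318 0.0684] x [ 0.002  0.002 -1.   ] yang -173.34 F [-0.64  0.84  1.04] M [-0.051  0.061 -0.039] op 0.0875 j [ 33.6  18.6 -25.5  -0.  -45.8 -26.9]
```

```bash
python3 -m crank '[{"linear":[0,0,0],"rot":[0,0,0],"hand":0.75},{"linear":[0,0,0],"rot":[0,0,0],"hand":0.6},{"linear":[0,0,0],"rot":[0,0,0],"hand":0.5},{"linear":[0,0,0],"rot":[0,0,0],"hand":0.5},{"linear":[0,0,0],"rot":[0,0,0],"hand":0.5}]'; python3 -c "
from h import *
st(); [print(monitor.get_obs()['moment'].round(3)) for _ in range(3)]"
```

```text
clock: 12.85
tool_pos: [0.5438, 0.1318, 0.069]
orientation: [-47.9, 89.8, 48.7]
force: [0.0, -1.6, 0.1]
opening: 0.0591
t 12.85 pos [0.5438 0.1318 0.069 ] x [ 0.002  0.002 -1.   ] yang -173.35 F [ 0.02 -1.59  0.07] M [ 0.073  0.143 -0.048] op 0.0591 j [ 33.6  18.5 -25.4  -0.1 -45.8 -26.9]
[ 0.073  0.143 -0.048]
[ 0.073  0.143 -0.048]
[ 0.073  0.143 -0.048]
```

```bash
python3 -m crank '[{"linear":[0,0,0],"rot":[0,0,-0.8],"hand":0.5},{"linear":[0,0,0],"rot":[0,0,-0.8],"hand":0.5}]'; python3 -c "
from h import *
st()"; python3 -m crank '[{"linear":[0,0,0],"rot":[0,0,-0.8],"hand":0.5},{"linear":[0,0,0],"rot":[0,0,-0.8],"hand":0.5}]'; python3 -c "
from h import *
st();snap('wrist','w7')"
```

```text
clock: 13.1
tool_pos: [0.5438, 0.1318, 0.0689]
orientation: [-52.5, 89.8, 36.0]
force: [-1.6, 0.2, 1.3]
opening: 0.0596
t 13.10 pos [0.5438 0.1318 0.0689] x [ 0.002  0.002 -1.   ] yang 178.51 F [-1.63  0.23  1.28] M [0.223 0.806 0.193] op 0.0596 j [ 33.7  18.5 -25.5  -0.  -45.8 -35.2]
clock: 13.35
tool_pos: [0.5438, 0.1318, 0.069]
orientation: [-58.7, 89.9, 21.6]
force: [-1.4, -0.2, 0.7]
opening: 0.0593
t 13.35 pos [0.5438 0.1318 0.069 ] x [ 0.002  0.001 -1.   ] yang 170.31 F [-1.41 -0.25  0.68] M [0.205 0.682 0.207] op 0.0593 j [ 33.7  18.5 -25.5   0.  -45.8 -43.4]
```

View pics/w7.png

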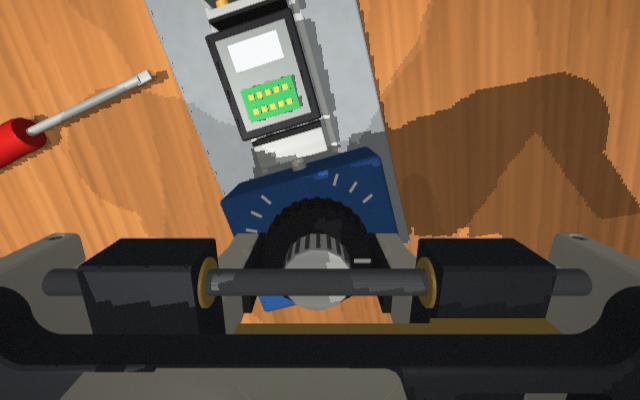

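The gap at the jaw has nearly closed and the ring turns with the grip. The moment reads about 0.25 above zero, which is plain friction. I continue.

```bash
python3 -m crank '[{"linear":[0,0,0],"rot":[0,0,-0.8],"hand":0.5},{"linear":[0,0,0],"rot":[0,0,-0.8],"hand":0.5}]'; python3 -c "
from h import *
st()"; python3 -m crank '[{"linear":[0,0,0],"rot":[0,0,-0.8],"hand":0.5},{"linear":[0,0,0],"rot":[0,0,-0.8],"hand":0.5}]'; python3 -c "
from h import *
st()"; python3 -m crank '[{"linear":[0,0,0],"rot":[0,0,-0.8],"hand":0.5}]'; python3 -c "
from h import *
st();snap('wrist','w8')"
```

```text
clock: 13.65
tool_pos: [0.5438, 0.1318, 0.069]
orientation: [-64.0, 89.9, 8.1]
force: [-1.8, 0.3, 0.4]
opening: 0.0592
t 13.65 pos [0.5438 0.1318 0.069 ] x [ 0.002  0.    -1.   ] yang 162.08 F [-1.77  0.26  0.43] M [0.248 0.689 0.243] op 0.0592 j [ 33.7  18.5 -25.5   0.1 -45.8 -51.7]
clock: 13.9
tool_pos: [0.5437, 0.1318, 0.069]
orientation: [-69.6, 89.9, -5.6]
force: [-1.7, 0.3, 2.0]
opening: 0.0589
t 13.90 pos [0.5437 0.1318 0.069 ] x [ 0.002 -0.    -1.   ] yang 154.01 F [-1.74  0.29  2.02] M [0.187 0.733 0.322] op 0.0589 j [ 33.7  18.5 -25.5   0.1 -45.8 -59.8]
clock: 14.02
tool_pos: [0.5437, 0.1319, 0.069]
orientation: [-72.4, 89.9, -12.5]
force: [-1.4, 0.1, -0.4]
opening: 0.0591
t 14.03 pos [0.5437 0.1319 0.069 ] x [ 0.002 -0.001 -1.   ] yang 149.98 F [-1.39  0.14 -0.35] M [0.213 0.642 0.307] op 0.0591 j [ 33.8  18.5 -25.5   0.1 -45.8 -63.9]
```

View pics/w8.png

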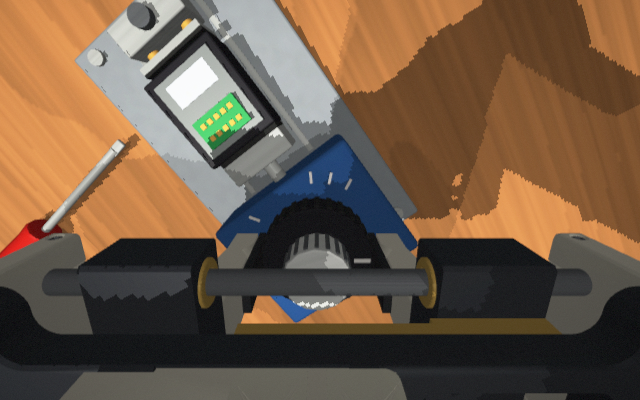

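```bash
python3 -m crank '[{"linear":[0,0,0],"rot":[0,0,-0.4],"hand":0.5}]'>/dev/null; python3 -c "
from h import *
st()"; python3 -m crank '[{"linear":[0,0,0],"rot":[0,0,-0.4],"hand":0.5}]' >/dev/null; python3 -c "
from h import *
st();P=snap('wrist','w9');from plant import monitor"; 
```

```text
t 14.20 pos [0.5437 0.1319 0.069 ] x [ 0.002 -0.001 -1.   ] yang 147.87 F [-2.7   0.49  1.39] M [0.155 0.655 0.243] op 0.0593 j [ 33.8  18.5 -25.5   0.1 -45.8 -66. ]
t 14.32 pos [0.5437 0.1319 0.069 ] x [ 0.002 -0.001 -1.   ] yang 145.91 F [-1.91  0.02  0.81] M [0.226 0.675 0.312] op 0.0595 j [ 33.8  18.5 -25.5   0.2 -45.8 -68. ]
```

```bash
python3 - <<'E'
from h import *
for n in ['w7','w8','w9']:
    d=np.load('pics/%s.npz'%n); o=dict(tool_pos=d['pos'],orientation=d['ori'])
    P=world_pts(d,o); z=P[...,2]
    a=np.radians(6.6); O=np.array([.5558,.0258])
    q=P[...,:2]-O; fx=q[...,0]*np.cos(a)+q[...,1]*np.sin(a); fy=-q[...,0]*np.sin(a)+q[...,1]*np.cos(a)
    k=(abs(fx)<.012)&(fy>-.065)&(fy<.07)&(z>.01)&(z<.065)
    ys=np.arange(-45,66); b=np.round(fy[k]*1e3).astype(int)
    print(n,' '.join('%d:%.0f'%(y,np.median(z[k][b==y])*1e3) for y in ys if (b==y).any()))
E
```

```text
w7 -43:22 -42:25 -41:31 -40:33 -39:32 -38:35 -35:43 -34:44 -33:44 -32:44 -31:44 -30:44 -29:38 -28:37 -23:47 -22:47 -21:48 -20:48 -19:48 -18:48 -17:48 -16:49 -15:48 -14:49 -13:49 -12:49 -11:49 -10:49 -9:49 -8:49 -7:49 -6:49 -5:49 -4:49 -3:49 -2:49 -1:49 0:49 1:49 2:49 3:48 4:49 5:48 6:48 7:49 8:48 9:49 10:51 11:52 12:52 13:52 14:52 15:52 16:52 17:52 18:51 19:52 20:52 21:52 22:52 23:52 24:52 25:52 26:52 27:52 28:49 29:49 30:48 31:49 32:48 33:48 34:47 35:48 36:47 37:47 38:14 39:40 40:44 41:44 42:44 43:45 44:45 45:45 46:45 47:45 48:45 49:45 50:45 51:45 52:45 53:45 54:45 55:45 56:45 57:44 58:35 59:34 60:35 61:33 62:14 63:24 64:15 65:43
w8 -45:46 -44:45 -43:45 -42:38 -41:38 -40:33 -39:35 -35:43 -34:44 -33:44 -32:44 -31:44 -30:44 -29:42 -28:42 -25:47 -24:47 -23:48 -22:48 -21:48 -20:48 -19:49 -18:49 -17:49 -16:49 -15:49 -14:49 -13:49 -12:49 -11:49 -10:49 -9:49 -8:49 -7:49 -6:49 -5:49 -4:49 -3:49 -2:48 -1:49 0:48 1:48 2:48 3:48 4:49 5:48 6:49 7:49 8:52 9:52 10:52 11:52 12:52 13:52 14:52 15:52 16:52 17:52 18:51 19:52 20:52 21:52 22:52 23:52 24:52 25:51 26:48 27:48 28:48 29:48 30:47 31:48 32:48
[... 165 characters left out ...]
:15 61:31 62:15 63:14 64:31 65:43
w9 -45:46 -44:45 -43:45 -42:38 -41:38 -40:32 -35:43 -34:44 -33:44 -32:44 -31:44 -30:44 -29:43 -28:43 -27:46 -26:47 -25:47 -24:48 -23:47 -22:48 -21:48 -20:49 -19:48 -18:49 -17:49 -16:49 -15:49 -14:49 -13:49 -12:49 -11:49 -10:49 -9:49 -8:49 -7:49 -6:49 -5:49 -4:49 -3:49 -2:48 -1:49 0:49 1:48 2:49 3:49 4:48 5:48 6:49 7:51 8:52 9:52 10:52 11:52 12:52 13:52 14:52 15:51 16:52 17:52 18:52 19:52 20:52 21:52 22:52 23:52 24:52 25:49 26:48 27:48 28:48 29:48 30:48 31:48 32:48 33:47 34:45 35:44 36:44 37:45 38:45 39:45 40:45 41:45 42:45 43:45 44:45 45:45 46:45 47:45 48:45 49:45 50:45 51:45 52:34 53:15 54:31 55:15 56:30 57:15 58:14 59:14 60:14 61:15 62:31 63:32 64:15 65:42
```

View pics/w9.png

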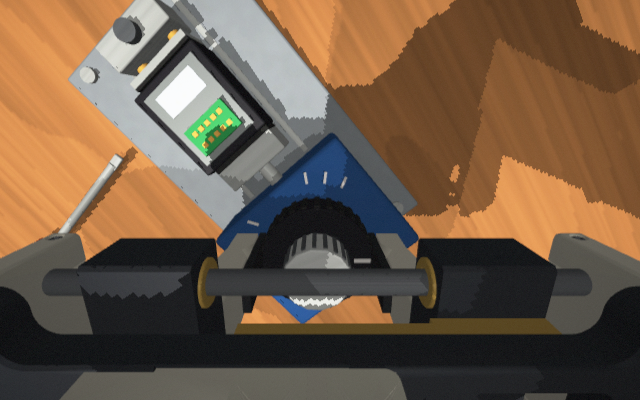

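The profile puts the module about 1 mm short of the backstop. I continue in 1–2° steps, watching the moment.

```bash
for i in 1; do python3 -m crank '[{"linear":[0,0,0],"rot":[0,0,-0.3],"hand":0.5}]'>/dev/null; python3 -c "
from h import *
st()"; done; python3 -m crank '[{"linear":[0,0,0],"rot":[0,0,-0.3],"hand":0.5}]' >/dev/null; python3 -c "
from h import *
st()";python3 -m crank '[{"linear":[0,0,0],"rot":[0,0,-0.3],"hand":0.5}]' >/dev/null; python3 -c "
from h import *
st()"
```

```text
t 14.50 pos [0.5437 0.1319 0.069 ] x [ 0.002 -0.001 -1.   ] yang 144.28 F [-1.39 -0.65  1.17] M [0.215 0.678 0.247] op 0.0594 j [ 33.8  18.5 -25.5   0.2 -45.8 -69.6]
t 14.62 pos [0.5437 0.1319 0.069 ] x [ 0.002 -0.001 -1.   ] yang 142.71 F [-1.07  0.8   1.84] M [0.209 0.678 0.249] op 0.0590 j [ 33.8  18.5 -25.5   0.2 -45.8 -71.2]
t 14.75 pos [0.5437 0.1319 0.069 ] x [ 0.002 -0.001 -1.   ] yang 141.13 F [-1.45  1.13  0.12] M [0.248 0.657 0.244] op 0.0592 j [ 33.8  18.5 -25.5   0.2 -45.8 -72.8]
```

```bash
python3 -m crank '[{"linear":[0,0,0],"rot":[0,0,-0.25],"hand":0.5}]'>/dev/null; python3 -c "
from h import *
st()"; python3 -m crank '[{"linear":[0,0,0],"rot":[0,0,-0.25],"hand":0.5}]' >/dev/null; python3 -c "
from h import *
st()";python3 -m crank '[{"linear":[0,0,0],"rot":[0,0,-0.25],"hand":0.5}]' >/dev/null; python3 -c "
from h import *
st(); snap('wrist','w10')"
cat > prof.py <<'E'
from h import *
import sys
d=np.load('pics/%s.npz'%sys.argv[1]); o=dict(tool_pos=d['pos'],orientation=d['ori'])
P=world_pts(d,o); z=P[...,2]
a=np.radians(6.6); O=np.array([.5558,.0258])
q=P[...,:2]-O; fx=q[...,0]*np.cos(a)+q[...,1]*np.sin(a); fy=-q[...,0]*np.sin(a)+q[...,1]*np.cos(a)
k=(abs(fx)<.012)&(fy>-.065)&(fy<.07)&(z>.01)&(z<.065)
b=np.round(fy[k]*2e3).astype(int)
print(' '.join('%.1f:%.0f'%(y/2,np.median(z[k][b==y])*1e3) for y in list(range(-72,-40))+list(range(46,76)) if (b==y).any()))
E
python3 prof.py w10
```

```text
t 14.88 pos [0.5437 0.1319 0.069 ] x [ 0.002 -0.001 -1.   ] yang 139.79 F [-1.91 -0.33  0.83] M [0.225 0.643 0.246] op 0.0590 j [ 33.8  18.6 -25.5   0.2 -45.8 -74.1]
t 15.00 pos [0.5437 0.1319 0.069 ] x [ 0.002 -0.001 -1.   ] yang 138.46 F [-1.88 -0.24  0.3 ] M [0.284 0.662 0.289] op 0.0597 j [ 33.8  18.6 -25.5   0.2 -45.8 -75.4]
t 15.12 pos [0.5437 0.1319 0.069 ] x [ 0.002 -0.001 -1.   ] yang 137.12 F [-0.51  0.35  1.19] M [0.25  0.667 0.269] op 0.0592 j [ 33.8  18.6 -25.5   0.2 -45.9 -76.8]
-35.0:43 -34.5:44 -34.0:44 -33.5:44 -33.0:44 -32.5:44 -32.0:44 -31.5:44 -31.0:44 -30.5:44 -30.0:44 -29.5:44 -29.0:45 -28.5:46 -28.0:47 -27.5:47 -27.0:47 -26.5:48 -26.0:47 -25.5:48 -25.0:48 -24.5:48 -24.0:48 -23.5:48 -23.0:48 -22.5:49 -22.0:49 -21.5:48 -21.0:48 -20.5:48 23.0:50 23.5:48 24.0:48 24.5:48 25.0:48 25.5:49 26.0:48 26.5:48 27.0:48 27.5:48 28.0:48 28.5:48 29.0:47 29.5:47 30.0:48 30.5:47 31.0:47 31.5:47 32.0:44 32.5:44 33.0:44 33.5:44 34.0:44 34.5:44 35.0:45 35.5:45 36.0:45 36.5:45 37.0:45 37.5:45
```

```bash
python3 -m crank '[{"linear":[0,0,0],"rot":[0,0,-0.2],"hand":0.5}]'>/dev/null; python3 -c "
from h import *
st()"; python3 -m crank '[{"linear":[0,0,0],"rot":[0,0,-0.2],"hand":0.5}]' >/dev/null; python3 -c "
from h import *
st()"; python3 -m crank '[{"linear":[0,0,0],"rot":[0,0,-0.2],"hand":0.5}]' >/dev/null; python3 -c "
from h import *
st()"
```

```text
t 15.30 pos [0.5437 0.1319 0.069 ] x [ 0.002 -0.001 -1.   ] yang 136.00 F [-0.58 -0.1   1.45] M [0.239 0.686 0.255] op 0.0595 j [ 33.8  18.6 -25.5   0.2 -45.9 -77.9]
t 15.43 pos [0.5437 0.1319 0.069 ] x [ 0.002 -0.001 -1.   ] yang 134.93 F [-1.13  0.09  0.71] M [0.255 0.683 0.209] op 0.0597 j [ 33.8  18.6 -25.5   0.2 -45.9 -79. ]
t 15.55 pos [0.5437 0.1319 0.069 ] x [ 0.002 -0.001 -1.   ] yang 133.86 F [-1.35  0.58  0.79] M [0.218 0.647 0.269] op 0.0594 j [ 33.8  18.6 -25.5   0.2 -45.9 -80. ]
```

```bash
python3 -m crank '[{"linear":[0,0,0],"rot":[0,0,-0.2],"hand":0.5}]'>/dev/null; python3 -c "
from h import *
st()"; python3 -m crank '[{"linear":[0,0,0],"rot":[0,0,-0.2],"hand":0.5}]' >/dev/null; python3 -c "
from h import *
st(); snap('wrist','w11')"; python3 prof.py w11
```

```text
t 15.68 pos [0.5437 0.1319 0.069 ] x [ 0.002 -0.001 -1.   ] yang 132.80 F [-0.98  0.28  1.27] M [0.259 0.687 0.3  ] op 0.0591 j [ 33.8  18.6 -25.5   0.2 -45.9 -81.1]
t 15.80 pos [0.5437 0.1319 0.069 ] x [ 0.002 -0.001 -1.   ] yang 131.73 F [-1.23 -0.26  0.87] M [0.259 0.644 0.349] op 0.0596 j [ 33.8  18.6 -25.5   0.2 -45.9 -82.2]
-36.0:42 -35.5:43 -35.0:44 -34.5:44 -34.0:44 -33.5:44 -33.0:44 -32.5:44 -32.0:44 -31.5:44 -31.0:44 -30.5:44 -30.0:45 -29.5:46 -29.0:47 -28.5:47 -28.0:47 -27.5:47 -27.0:47 -26.5:47 -26.0:48 -25.5:48 -25.0:48 -24.5:48 -24.0:48 -23.5:49 -23.0:49 -22.5:49 -22.0:49 -21.5:48 -21.0:49 -20.5:49 23.0:48 23.5:49 24.0:48 24.5:48 25.0:49 25.5:48 26.0:48 26.5:48 27.0:48 27.5:48 28.0:48 28.5:48 29.0:48 29.5:47 30.0:47 30.5:46 31.0:44 31.5:44 32.0:44 32.5:44 33.0:44 33.5:44 34.0:45 34.5:45 35.0:45 35.5:45 36.0:45 36.5:45 37.0:45 37.5:45
```

View pics/w11.png

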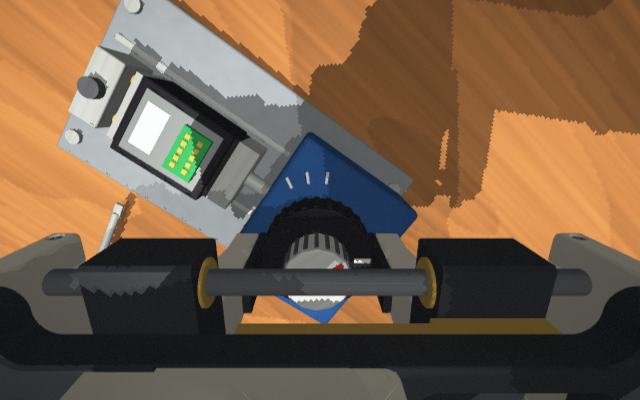

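```bash
cat > avg.py <<'E'
from h import *
import sys
L=[]
for i in range(int(sys.argv[1])):
    L.append(monitor.get_obs()['moment'][2]); eyes.snapshot('wrist')
L.append(monitor.get_obs()['moment'][2]); o,M=st()
print('Mz',np.round(L,3),'mean %.3f'%np.mean(L[1:]))
E
python3 avg.py 8
```

```text
t 16.25 pos [0.5437 0.1319 0.069 ] x [ 0.002 -0.001 -1.   ] yang 131.79 F [-1.6   0.63  0.28] M [ 0.278  0.699 -0.043] op 0.0593 j [ 33.8  18.6 -25.5   0.2 -45.9 -82.1]
Mz [ 0.188  0.052  0.043 -0.009  0.005 -0.023 -0.033  0.023 -0.043] mean 0.002
```

```bash
python3 -m crank '[{"linear":[0,0,0],"rot":[0,0,-0.12],"hand":0.5}]'>/dev/null; python3 -c "
from h import *
st()"; python3 -m crank '[{"linear":[0,0,0],"rot":[0,0,-0.12],"hand":0.5}]' >/dev/null; python3 -c "
from h import *
st()";python3 -m crank '[{"linear":[0,0,0],"rot":[0,0,-0.12],"hand":0.5}]' >/dev/null; python3 -c "
from h import *
st()"
```

```text
t 16.38 pos [0.5436 0.1319 0.069 ] x [ 0.002 -0.001 -1.   ] yang 131.19 F [-1.74  0.26  0.79] M [0.323 0.718 0.322] op 0.0592 j [ 33.8  18.6 -25.5   0.2 -45.9 -82.7]
t 16.50 pos [0.5437 0.1319 0.069 ] x [ 0.002 -0.002 -1.   ] yang 130.57 F [-0.97  0.25  1.29] M [0.315 0.704 0.373] op 0.0594 j [ 33.8  18.6 -25.5   0.2 -45.9 -83.3]
t 16.62 pos [0.5436 0.1319 0.069 ] x [ 0.002 -0.002 -1.   ] yang 129.93 F [-1.67  0.71  1.36] M [0.277 0.706 0.384] op 0.0594 j [ 33.8  18.6 -25.5   0.2 -45.9 -84. ]
```

```bash
cat > fit.py <<'E'
import numpy as np
from scipy.optimize import curve_fit
D=np.array([[178.5,.193],[170.3,.207],[162.1,.243],[154,.322],[150,.307],[147.87,.243],[145.9,.312],[144.3,.247],[142.7,.249],[141.1,.244],[139.8,.246],[138.5,.289],[137.1,.269],[136,.255],[134.93,.209],[133.86,.269],[132.8,.3],[131.73,.349],[131.19,.322],[130.57,.373],[129.93,.384]]+__import__('json').loads(__import__('sys').argv[1]))
f=lambda x,b,c,k:b+k*np.maximum(0,c-x)
for name,g,p0 in [('free',f,(.25,135,.02)),('k fixed',lambda x,b,c:f(x,b,c,.0188),(.25,135))]:
    p,c=curve_fit(g,D[:,0],D[:,1],p0); s=np.sqrt(np.diag(c)); x=D[-1,0]
    print(name,p.round(4),s.round(4),'F now by moment',((g(x,*p)-p[0])/.012).round(2))
E
python3 fit.py '[]'
```

```text
free [2.55700e-01 1.34357e+02 2.88000e-02] [0.009  1.1494 0.0107] F now by moment 10.63
k fixed [  0.259  135.1306] [0.0094 0.8704] F now by moment 8.15
```

```bash
python3 -m crank '[{"linear":[0,0,0],"rot":[0,0,-0.12],"hand":0.5}]'>/dev/null; python3 -c "
from h import *
st()"
```

```text
t 16.75 pos [0.5437 0.1319 0.069 ] x [ 0.002 -0.002 -1.   ] yang 129.30 F [-1.69  0.48  0.66] M [0.28 0.71 0.42] op 0.0593 j [ 33.8  18.6 -25.5   0.2 -45.9 -84.6]
```

```bash
python3 fit.py '[[129.3,0.42]]'; python3 -m crank '[{"linear":[0,0,0],"rot":[0,0,0],"hand":0.5},{"linear":[0,0,0],"rot":[0,0,0],"hand":0.5},{"linear":[0,0,0],"rot":[0,0,0],"hand":0.5},{"linear":[0,0,0],"rot":[0,0,0],"hand":0.5}]'; python3 -c "
from h import *
st();snap('wrist','w12')"; python3 prof.py w12
```

```text
free [2.557000e-01 1.342046e+02 3.130000e-02] [0.0088 0.9339 0.0086] F now by moment 12.79
k fixed [  0.259  135.4723] [0.0096 0.8509] F now by moment 9.67
clock: 17.25
tool_pos: [0.5436, 0.1319, 0.069]
orientation: [-79.3, 89.9, -40.1]
force: [-2.7, 0.0, 0.7]
opening: 0.0593
t 17.25 pos [0.5436 0.1319 0.069 ] x [ 0.002 -0.002 -1.   ] yang 129.28 F [-2.69  0.04  0.68] M [0.286 0.742 0.287] op 0.0593 j [ 33.8  18.6 -25.5   0.2 -45.9 -84.6]
-36.0:43 -35.5:44 -35.0:44 -34.5:44 -34.0:44 -33.5:44 -33.0:43 -32.5:44 -32.0:44 -31.5:44 -31.0:44 -30.0:46 -29.5:47 -29.0:47 -28.5:47 -28.0:47 -27.5:47 -27.0:47 -26.5:47 -26.0:48 -25.5:48 -25.0:48 -24.5:48 -24.0:48 -23.5:48 -23.0:48 -22.5:48 -22.0:49 -21.5:49 -21.0:49 -20.5:49 23.0:49 23.5:48 24.0:48 24.5:49 25.0:48 25.5:48 26.0:48 26.5:48 27.0:48 27.5:48 28.0:48 28.5:48 29.0:48 29.5:47 30.0:46 30.5:45 31.0:44 31.5:44 32.0:44 32.5:44 33.0:44 33.5:45 34.0:45 34.5:45 35.0:45 35.5:45 36.0:45 36.5:45 37.0:45 37.5:45
```

Both fits put the force at about 10–13 N, so I stop here. Next I release the ring and lift straight up.

```bash
python3 -m crank '[{"linear":[0,0,0],"rot":[0,0,0],"hand":0.75},{"linear":[0,0,0],"rot":[0,0,0],"hand":0.9},{"linear":[0,0,0],"rot":[0,0,0],"hand":1},{"linear":[0,0,0],"rot":[0,0,0],"hand":1},{"linear":[0,0,0],"rot":[0,0,0],"hand":1}]'; python3 -c "
from h import *
st()"; python3 -m crank '[{"linear":[0,0,0.2],"rot":[0,0,0],"hand":1},{"linear":[0,0,0.5],"rot":[0,0,0],"hand":1},{"linear":[0,0,0.6],"rot":[0,0,0],"hand":1},{"linear":[0,0,0.6],"rot":[0,0,0],"hand":1},{"linear":[0,0,0],"rot":[0,0,0],"hand":1},{"linear":[0,0,0],"rot":[0,0,0],"hand":1}]'; python3 -c "
from h import *
st();snap('wrist','w13'); s,o=snap('scene','s13')
c=s['image'][170:260,280:420]; cv2.imwrite('pics/s13c.png',cv2.resize(c[:,:,::-1],None,fx=5,fy=5,interpolation=cv2.INTER_CUBIC))"
```

```text
clock: 17.92
tool_pos: [0.5446, 0.132, 0.0691]
orientation: [-56.5, 89.8, -17.2]
force: [-0.1, 0.5, 0.9]
opening: 0.0873
t 17.93 pos [0.5446 0.132  0.0691] x [ 0.003 -0.001 -1.   ] yang 129.22 F [-0.14  0.46  0.9 ] M [0.014 0.017 0.028] op 0.0873 j [ 33.8  18.6 -25.5   0.2 -45.8 -84.7]
clock: 18.68
tool_pos: [0.5444, 0.1317, 0.1904]
orientation: [-44.9, 89.7, -5.6]
force: [0.1, -0.1, 0.2]
opening: 0.0878
t 18.68 pos [0.5444 0.1317 0.1904] x [ 0.005 -0.001 -1.   ] yang 129.24 F [ 0.09 -0.06  0.18] M [0.026 0.031 0.001] op 0.0878 j [ 33.8  11.2 -17.3   0.2 -61.3 -84.6]
```

View pics/w13.png

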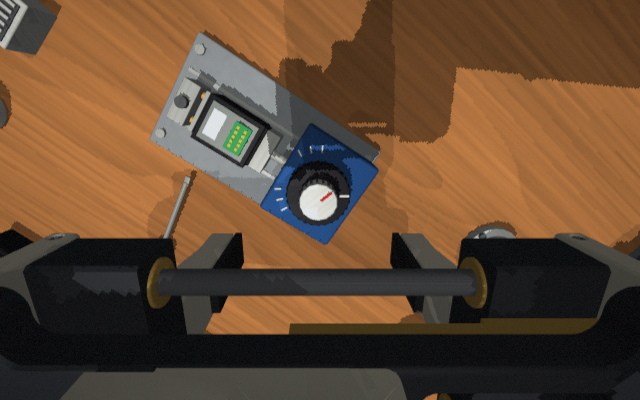

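View pics/s13c.png

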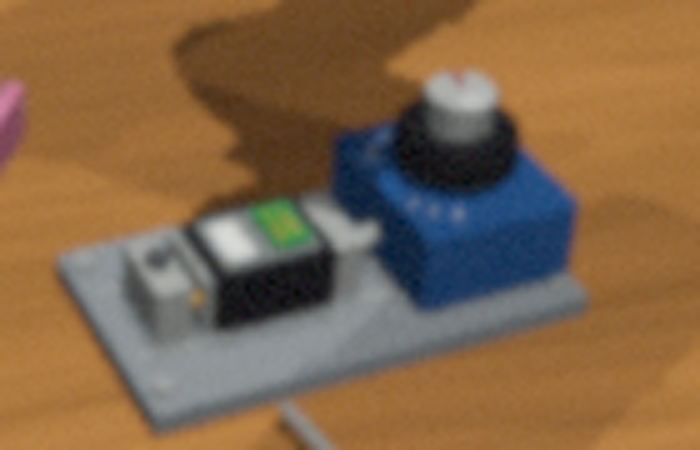

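The module is clamped between the backstop and the jaw, and the red line on the inner knob is visible at (327,197). Last checks: module yaw and centring, the mark, and the bystanders.

```bash
python3 - <<'E'
from h import *
def red(n):
    d=np.load('pics/%s.npz'%n); o=dict(tool_pos=d['pos'],orientation=d['ori']); P=world_pts(d,o); z=P[...,2]; im=d['image'].astype(int)
    near=np.hypot(P[...,0]-.544,P[...,1]-.131)<.017
    r=near&(z>.1)&(im[...,0]-im[...,1]>50)
    i=near&(z>.1)&(z<.11); c,_=cv2.minEnclosingCircle((P[i][:,:2]*1e3).astype(np.float32)); p=P[r][:,:2]*1e3
    v=p.mean(0)-c; print(n,r.sum(),'centre',np.round(c,1),'mark dir',np.degrees(np.arctan2(v[1],v[0])).round(1), np.linalg.norm(v).round(1))
    return P
red('w6');P=red('w13')
z=P[...,2]; m=(z>.0465)&(z<.06)&(np.hypot(P[...,0]-.556,P[...,1]-.028)<.045)
m=cv2.morphologyEx(m.astype(np.uint8),cv2.MORPH_OPEN,np.ones((3,3)))>0
r=cv2.minAreaRect((P[m][:,:2]*1000).astype(np.float32)); print('module',r,np.median(z[m]))
s=np.load('pics/top0.npz'); s2,o=snap('top','t13')
A=np.load('pics/s5.npz')['image'].astype(int);B=np.load('pics/s13.npz')['image'].astype(int)
print('scene diff px',(abs(A-B).sum(2)>90).sum())
E
python3 - <<'E'
import cv2
im=cv2.imread('pics/t13.png'); cv2.imwrite('pics/t13c.png',cv2.resize(im[60:290,150:460],None,fx=2.5,fy=2.5))
E
```

```text
w6 35 centre [543.7 131.2] mark dir 163.1 10.1
w13 37 centre [543.9 131. ] mark dir 161.6 10.2
module ((556.3892211914062, 26.27701187133789), (49.62844467163086, 59.383636474609375), 6.831384658813477) 0.04857926813762256
scene diff px 15260
```

View pics/t13c.png

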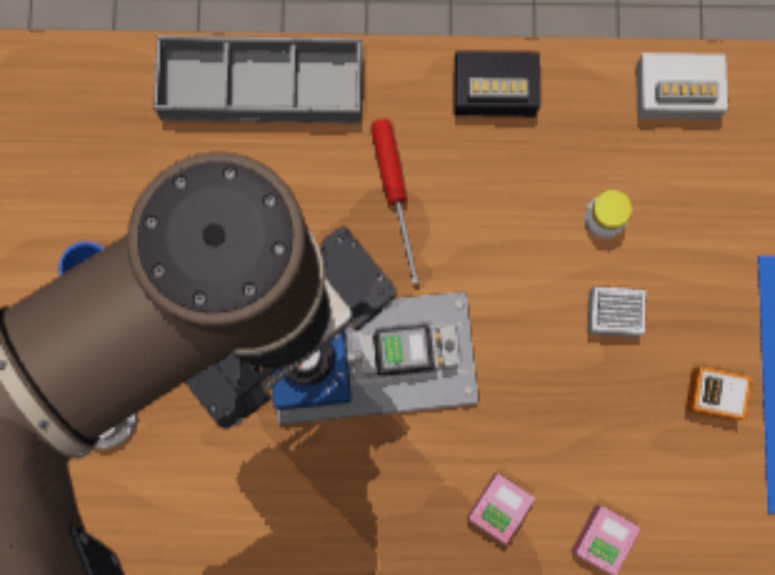

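```bash
python3 -c "
from plant import ticket
print(ticket.close_job())"
```

```text
the job is handed in; nothing more can be done
None
```

The module is clamped in the fixture at an estimated 11 N, the robot has let go, and the job is handed in; no verdict was reported. I laid the module between the jaws, released it, and turned only the black ring clockwise by about 57°. It met the backstop after about 52°. I then lifted clear, at about 19 s of the 72 s allowed.

**Clamping force:** This is estimated from the turning moment, which rose from a friction level of 0.26 to 0.42 N m. The two fits disagreed: 12.8 N with a free slope and 9.7 N with the given stiffness. Single moment readings scattered by about 0.03 N m (2–3 N), so treat 11 N as good to about 2 N.

**Module position:** It lies flat with its top at 48.6 mm, which matches bed plus module height. It is within about 0.3° of the fixture's axis and within about 1–2 mm of centre along x. The top and wrist cameras differed by about 2 mm on the fixture's position.

**Inner knob:** The mark's direction read 163.1° before and 161.6° after, about 0.4 mm at the mark, which is within measurement error.

**Bystanders:** Those visible in the last top picture look unmoved. The blue cup and the pump were partly hidden by the arm in that picture, but the arm never worked near them.

**Placing:** I lowered the module slightly too far, so it pressed on the bed with about 44 N at the wrist (limit 120 N). I backed off before releasing it. The 40 N limit is for the arm or gripper body, which I believe touched nothing, though I did not check that separately.

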